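Clamp the glued pine block

TASK

Stand the glued-up pine block upright on the bed of the bench clamp, between anvil and nose, its glued boards' broad faces squarely towards them and centred in front of the nose, and let go of it; then pump the clamp's trigger against its handle until the sprung nose holds the block against the anvil and is itself pushed about half way in. Move the jaw by the trigger only, do not crush the pine by pushing the nose nearly all the way in, and leave the other things on the counter alone. The program finishes while holding the trigger squeezed, because the pressure lasts only as long as the trigger is held.

Things in the scene. Friction and masses are not known exactly. Their poses are not given: they have to be found in the camera images.
- clamp: One-hand bar clamp fixed flat on the counter. Origin on the counter, midway along it, under the bar's axis. x: the way nose and bar advance, to the anvil; handle and trigger lie on the -y side; z up. Steel bed 6 mm thick, x -165 to 135, y -45 to 45 mm: the block stands on it. Bar axis at z = 36, y = 0. Grey trigger housing: x -131 to -79, y -68 to 32, top z = 66 mm.
- anvil: Fixed upright dark steel plate at the clamp's +x end, 70 mm wide (y), top at z = 70 mm; its pressing face is the plane x = 110 mm of the clamp. Origin and axes as clamp.
- anvil_face (a point): Centre of the anvil's pressing face (36 mm above the counter); axes as the clamp's.
- nose_face (a point): Centre of the pressing face of the sprung nose, 36 mm above the counter; moves with jaw and nose.
- nose_disc: Round black rubber disc of the nose, 32 mm across, 8 mm thick, on a 12 mm steel stem that sinks into the 26 mm round socket at the front of the bar. Axes as the clamp's; see nose_face for its place.
- bar: Toothed steel bar 14 x 14 mm, 185 mm long, with the socket at its front end; it is the sliding jaw. Axes as the clamp's.
- jaw (a joint): Advance of bar and nose towards the anvil, m; 0 fully back, at most 0.10; starts at 0 to 0.03. With the nose free its face is at clamp x = 1 mm + jaw. 6 N of friction keeps it where it is left, but the nose spring pushes it back if stronger: once the trigger is let go the nose relaxes to 5 mm or less.
- nose (a joint): How far the sprung nose is pushed into its socket, m: 0 free, 0.020 its stop. The spring gives 1 N plus 1 N per mm.
- trigger (a joint): Trigger angle, rad: 0 released (sprung back to it), 0.44 fully squeezed. Drives the bar 33 mm per rad, less an idle start of up to 6 mm of bar: a pawl picks up teeth of 6 mm pitch. A full squeeze from full release gives 5 to 14 mm, mostly 12. On release the pawl slips over the teeth and the bar stays. Force at the grip point: 2 to 8 N free, 9 to 18 N under clamping pressure.
- paddle: The trigger's finger part: upright dark steel plate 12 mm thick, 30 to 88 mm out from the pivot (to clamp -y), z 20 to 80 mm. Origin at the pivot on the counter, axes as the clamp's when released. Leans 0.22 rad to +x released, 0.22 rad to -x squeezed, towards the handle. At the grip point, handle back to paddle front is 46 mm released, 25 mm squeezed.
- handle_top (a point): Middle of the top edge of the fixed handle, z = 80 mm: an upright black rubber plate 10 mm thick, z 20 to 80 mm, reaching 10 to 90 mm out from beside the pivot and leaning 0.22 rad to clamp -x, 2 mm behind the fully squeezed paddle. The paddle is squeezed towards it, or simply pushed.
- trigger_pivot (a point): Top of the trigger's vertical pivot, at x = -105, y = -45, z = 66 mm of the clamp.
- trigger_grip (a point): On the paddle's top edge, middle of its thickness, 50 mm from the pivot: the place to squeeze or push. It moves 22 mm towards -x of the clamp in a full squeeze; released it lies 11 mm to +x of the pivot and 49 mm to -y.
- block: Block of two pine boards glued face to face with a visible seam: 44 mm thick (its x axis, across the seam), 56 mm wide (y), 60 mm tall (z), about 85 g. Origin at the centre of its underside. Stands loose on the counter. In the clamp its x axis goes along the clamp's x axis (either way round).
- glue: Bystander: white glue bottle, 52 mm across, 130 mm tall, origin under its centre.
- tape: Bystander: cardboard tape ring 90 mm across, 24 mm high, lying flat, origin under its centre.
- cup: Bystander: white mug, 76 mm across, 85 mm tall, origin under its centre.
Not all that is in view belongs to the job. Of the things shaped like the block, the pine one is meant.

How it is judged (in metres and radians):
On the way, in this order (a step that is already met when the one before it is completed fails the run):
1. the block stands upright on the bed between anvil and nose, square and centred, and has been let go (y of block in the frame of clamp between -0.014 and 0.014 m and x of block in the frame of clamp between 0.02 and 0.095 m and z of block in the frame of clamp between 0.003 and 0.01 m and angle between block's own z axis and vertical below 0.1 rad and angle between the x axis of block and the x axis of clamp, either way round below 0.15 rad and contact force between the fingers and block below 0.2 N), for 0.2 s.
2. the nose presses the block against the anvil (contact force between nose_disc and block above 1.5 N and contact force between block and anvil above 0.5 N), for 0.1 s.
At the end, for the whole second after the job is handed in: Fingers press the trigger (over 1 N); the nose is pushed 6.5 to 14 mm into its socket; nose and anvil both press the block (over 5 and 4 N); block on the bed, not touched by the fingers, upright within 0.1 rad, square to the clamp within 0.15 rad and within 14 mm of its centre line (all of step 1 and value of joint nose between 0.0065 and 0.014 m and contact force between nose_disc and block above 5 N and contact force between block and anvil above 4 N and contact force between the fingers and paddle above 1 N); the arm keeps its last pose, push and grip.
It fails at once if the pine is crushed: the nose is pushed in more than 17 mm (value of joint nose above 0.017 m).
It fails at once if the robot pushes the bar or the nose directly (contact force between any of the fingers, the arm and bar above 2 N or contact force between any of the fingers, the arm and nose_disc above 2 N).
It fails at once if a bystander is moved more than 30 mm (distance of any of glue, tape, cup from where it was at the start of the episode above 0.03 m).
It also fails if it takes over 67 s, if anything falls off the work surface, if the arm or the gripper's body presses on something with over 40 N, if the wrist force passes 120 N, or if a joint passes its speed limit or range.

ROBOT

A 6-joint arm with a two-finger parallel gripper is mounted at the origin on the work surface. World frame = base frame: x ahead of the robot, y to its left, z up, the work surface at z = 0. Lengths are in m, angles in degrees, forces in N, time in s.
With the tool pointing down it reaches from about 0.275 to 0.75 m from the base axis. Payload 10.2 kg.
Tool frame: the origin (TCP) lies at the very end of the fingers, on their centre line; the grasp point (between the pads) lies 19 mm behind it; z points along the fingers, y is the line along which they close (so a half turn about z gives the same grasp; the last joint's range is limited). The gripper opens to 88 mm and grips with 3 to 60 N. Pads are 18 mm wide; open, the fingers measure 123 mm over their backs; the gripper's body (75 mm by 187 mm) begins 45 mm behind the grasp point.
Start: joints at [-79.549, 17.928, 85.812, -0, 76.261, -12.8], TCP at [0.207, -0.482, 0.239] pointing down, gripper open.
Joint ranges: [-168.41, 168.41], [-55.51, 124.54], [10.69, 146.95], [-70.63, 250.63], [1, 178], [-165.06, 165.06]. Speed limits (degrees/s): [136.94, 136.94, 172.46, 180, 180, 180].

INTERFACE

Orientations are given as [roll, pitch, yaw] about the fixed x, y, z axes, in that order (R = Rz(yaw) Ry(pitch) Rx(roll)).
In Python, from cell import move_ptp, servo_line, set_joints, move_gripper, sleep, inverse_kinematics, get_obs, snapshot, camera_info, IKError, hand_in gives the robot as it stands. Calls block until the motion is done:
- move_ptp(position, orientation): joint-space move of the TCP to a pose.
- servo_line(position, speed=0.15, ori=None): straight line of the TCP; ori=None keeps the orientation; speed is the mean speed in m/s.
- set_joints(angles): joint-space move.
- move_gripper(opening, newtons=None): finger opening in m; newtons is the grip in N (None keeps the last); returns when the fingers have stopped.
- sleep(seconds).
- inverse_kinematics(position, orientation): joint angles nearest the present ones, or None.
- get_obs(): the state.
- snapshot(name): name is "side" or "top"; returns the picture (480x640x3 uint8, red, green, blue); there is no depth.
- camera_info(name): a dict with "intrinsics" (3x3 intrinsics, pixels), "R" (3x3) and "t" (3): a world point X has camera coordinates R X + t. Camera axes: x right, y down, z forward; pixel columns grow to the right and rows downward; lengths in m; the calibration is good to about 2 mm. A picture is of the moment at which its call begins. camera_info takes no time and is no camera call.
A pose or a line that the arm cannot do raises IKError and nothing moves.
- hand_in(): hands the job in; it is judged then, once.
The state is a dict: "clock": time; "joints": joint angles; "joint_vel": joint speeds; "effort": joint torques, N m; "tcp_pos": TCP position; "tcp_rot": TCP orientation; "wrist_force": force on the tool from outside, world axes, zero at the start; "wrist_torque": the same for the moment, N m; "grip_width": finger opening in m; "grip_force": force on a finger pad.
Only numpy, scipy, OpenCV 4.12 (cv2) and the standard library are available. Lean on these libraries where they do the work, as an engineer would, in place of code of your own. Each camera call takes 0.05 s, during which the arm holds its last target. There are 200 camera calls.

## Working session

There is one attempt and no reset: what is moved stays moved. The work goes in short steps, each a Python script; the robot and the scene stay as the last script left them, time stands still between calls to the robot, and variables do not carry over. Pictures are saved under pics/ and viewed, at most 10 in all, crops included, and the job is handed in when it is done.

```bash
ls; mkdir -p pics; python3 - <<'E'
from cell import *
import cv2
for n in("top","side"):
    cv2.imwrite(f"pics/{n}0.png",snapshot(n)[:,:,::-1]); c=camera_info(n); print(n,c)
print(get_obs())
E
```

```text
pics
top {'intrinsics': array([[594.13547824,   0.        , 320.64559787],
       [  0.        , 594.13547824, 240.34614558],
       [  0.        ,   0.        ,   1.        ]]), 'R': array([[-2.06595081e-02, -9.99786186e-01, -8.75954802e-04],
       [-9.92385895e-01,  2.06129793e-02, -1.21430390e-01],
       [ 1.21422482e-01, -1.63940692e-03, -9.92599563e-01]]), 't': array([0.0465678 , 0.55635948, 1.33264676])}
side {'intrinsics': array([[561.4374792 ,   0.        , 316.8012139 ],
       [  0.        , 561.4374792 , 236.44885513],
       [  0.        ,   0.        ,   1.        ]]), 'R': array([[-0.84303995, -0.53766117, -0.01428688],
       [-0.26499746,  0.43833161, -0.85886073],
       [ 0.46803845, -0.72026792, -0.5120099 ]]), 't': array([0.46809668, 0.20732454, 0.94903091])}
{'clock': 0.1, 'joints': array([-7.95507062e+01,  1.79544223e+01,  8.58486484e+01, -3.02102442e-03,
        7.62602091e+01, -1.27998805e+01]), 'joint_vel': array([-0.03833661, -0.11154375, -0.1654083 , -0.02674186, -0.08244059,
       -0.04044369]), 'effort': array([ 2.75627950e-03, -4.02809143e+01, -2.52645242e+01,  6.95432816e-02,
        3.41987342e-02, -5.22305049e-05]), 'tcp_pos': array([ 0.20717022, -0.48216042,  0.23824114]), 'tcp_rot': array([-1.79937643e+02, -1.11585410e-02,  2.32498874e+01]), 'wrist_force': array([ 0.08253703, -0.17850628, -0.01205215]), 'wrist_torque': array([0.02182939, 0.05078496, 0.01128271]), 'grip_force': 0.0, 'grip_width': 0.0879631779765702}
```

View pics/top0.png

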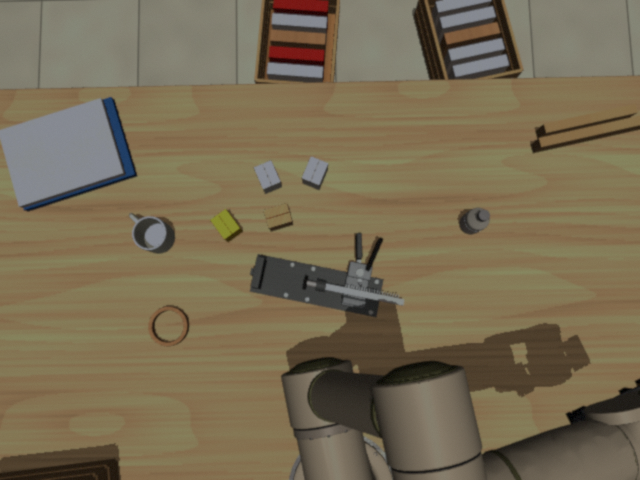

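View pics/side0.png

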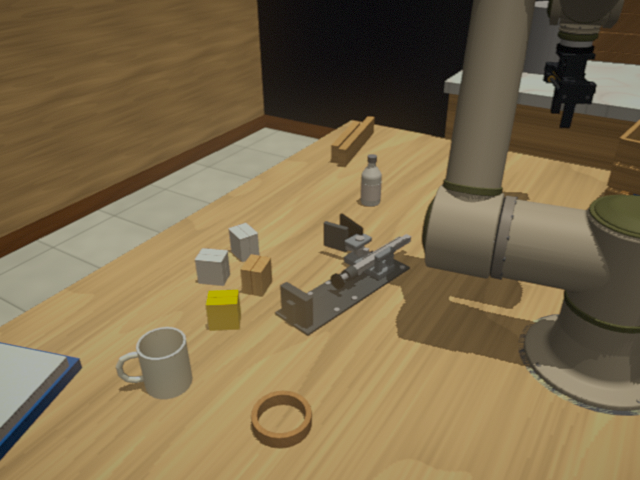

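Top view: the anvil is at (260,272), with the nose near (305,283). The paddle and handle are at (375,252) and (358,246). The clamp's x axis runs to image left. There are four block-like things: white (267,176), white (315,172), yellow (227,224) and wood-coloured (278,215). The wood-coloured one fits pine, so I'll confirm it in a crop.

```bash
python3 - <<'E'
import cv2,numpy as np
t=cv2.imread("pics/top0.png")
a=cv2.resize(t[195:325,205:415],None,fx=3.8,fy=3.8,interpolation=cv2.INTER_CUBIC)
cv2.imwrite("pics/crop_top.png",a)
s=cv2.imread("pics/side0.png")
cv2.imwrite("pics/crop_side.png",cv2.resize(s[205:335,190:420],None,fx=3.4,fy=3.4,interpolation=cv2.INTER_CUBIC))
E
```

```text
(no output)
```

View pics/crop_top.png

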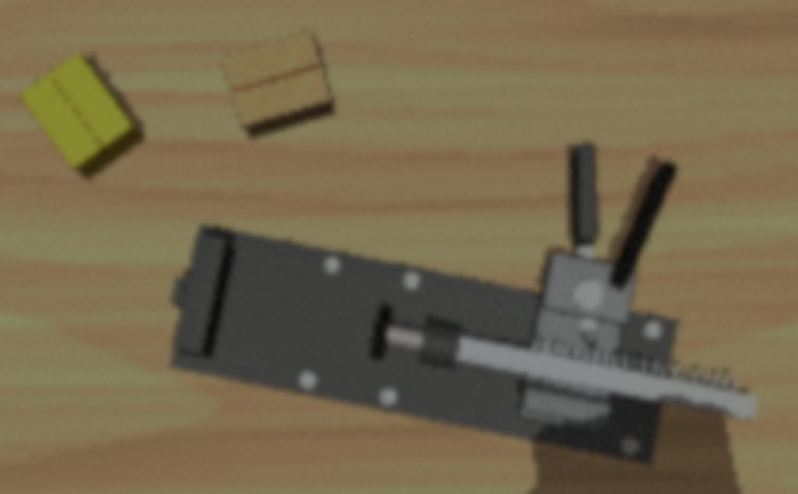

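View pics/crop_side.png

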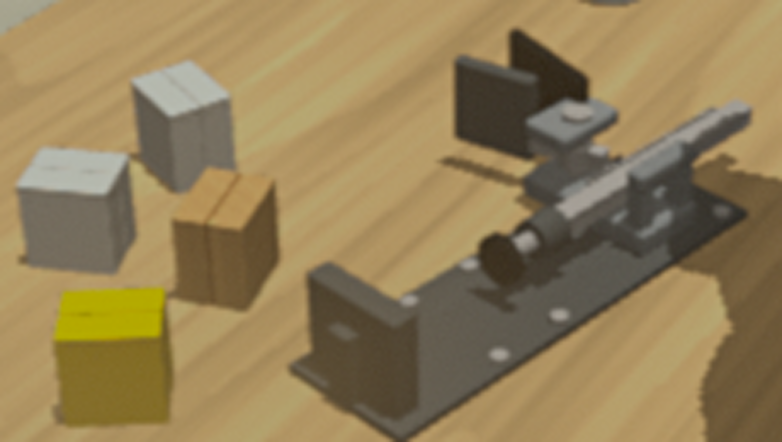

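The pine block is the wood-coloured one: in the top crop its top face runs from (222,62) to (332,97), with the seam from (232,93) to (322,67). The bed corners are at (205,227), (678,320), (652,462) and (172,366). Next I'll cast rays.

```bash
cat > h.py <<'E'
from cell import *
import numpy as np
def ray(n,uv,z):
    c=camera_info(n);K,R,t=c["intrinsics"],np.array(c["R"]),np.array(c["t"])
    d=R.T@np.linalg.inv(K)@np.array([uv[0],uv[1],1.]);o=-R.T@t
    return o+d*(z-o[2])/d[2]
T=lambda u,v,z:ray("top",((u+.5)/3.8-.5+205,(v+.5)/3.8-.5+195),z)
S=lambda u,v,z:ray("side",((u+.5)/3.4-.5+190,(v+.5)/3.4-.5+205),z)
E
python3 - <<'E'
from h import *
np.set_printoptions(precision=4,suppress=True)
c=np.array([T(*p,.006) for p in[(205,227),(678,320),(652,462),(172,366)]])
print(c, np.linalg.norm(c-np.roll(c,1,0),axis=1))
ax=(c[0]+c[3]-c[1]-c[2])[:2]; ax/=np.linalg.norm(ax); o=c.mean(0)[:2]+.015*ax
print("clamp",o,np.degrees(np.arctan2(ax[1],ax[0])))
ay=np.array([-ax[1],ax[0]])
L=lambda p:(np.array([(p[:2]-o)@ax,(p[:2]-o)@ay]))
for nm,p in dict(pivot=T(589,294,.066),pivS=S(577,111,.066),anvtopcornerL=T(212,228,.07),anv=T(180,352,.07),anvface=T(213,353,.07),disc_top=T(389,308,.052),bar_end=T(750,408,.043),padtip=T(582,146,.08),hantip=T(662,165,.08)).items(): print(nm,L(p))
for nm,p in dict(Sbed1=S(292,370,.006),Sbed2=S(745,212,.006),Sbed3=S(400,438,.006)).items(): print(nm,L(p))
a,b=T(232,93,.06),T(322,67,.06)
print("seam",a,b,np.linalg.norm(a-b),(a+b)/2,np.degrees(np.arctan2(*(a-b)[1::-1])))
k=np.array([T(*p,.06) for p in[(222,62),(313,33),(332,97),(243,124)]]);print(k,k.mean(0),np.linalg.norm(k-np.roll(k,1,0),axis=1))
a,b=S(237,172,.06),S(207,221,.06);print("seamS",a,b,(a+b)/2)
k=np.array([S(*p,.06) for p in[(205,170),(276,180),(241,228),(174,218)]]);print(k.mean(0))
E
```

```text
[[ 0.5306  0.1809  0.006 ]
 [ 0.4673 -0.1084  0.006 ]
 [ 0.3813 -0.0898  0.006 ]
 [ 0.4456  0.2018  0.006 ]] [0.0875 0.2962 0.088  0.2985]
clamp [0.4594 0.0608] 77.6180130823785
pivot [-0.1041 -0.0443]
pivS [-0.1033 -0.0437]
anvtopcornerL [ 0.1206 -0.0391]
anv [0.1239 0.0357]
anvface [0.1049 0.0325]
disc_top [ 0.01   -0.0142]
bar_end [-0.2116  0.0019]
padtip [-0.0832 -0.1276]
hantip [-0.1312 -0.1256]
Sbed1 [ 0.1391 -0.0389]
Sbed2 [-0.1595  0.0472]
Sbed3 [0.1374 0.0451]
seam [0.6051 0.1586 0.06  ] [0.6197 0.1047 0.06  ] 0.05582407967405621 [0.6124 0.1316 0.06  ] 105.15317767842437
[[0.6239 0.1644 0.06  ]
 [0.6404 0.1098 0.06  ]
 [0.6014 0.099  0.06  ]
 [0.5863 0.1522 0.06  ]] [0.613  0.1314 0.06  ] [0.0396 0.057  0.0404 0.0553]
seamS [0.623  0.1077 0.06  ] [0.606  0.1578 0.06  ] [0.6145 0.1327 0.06  ]
[0.612  0.1342 0.06  ]
```

```bash
cat >> h.py <<'E'
np.set_printoptions(precision=4,suppress=True)
O=np.array([.4594,.0608]);A=77.6
ax=np.array([np.cos(np.radians(A)),np.sin(np.radians(A))]);ay=np.array([-ax[1],ax[0]])
W=lambda x,y,z:[*(O+ax*x+ay*y),z]
L=lambda p:np.array([(p[:2]-O)@ax,(p[:2]-O)@ay])
def push(th,off=0.,z=.042,r=.054):
    l=.22-th
    p=np.array([-.105,-.045])+r*np.array([np.sin(l),-np.cos(l)])+(.015+off)*np.array([np.cos(l),np.sin(l)])
    return W(*p,z),[180,0,A+np.degrees(l)]
E
python3 - <<'E'
from h import *
import cv2
b=[.613,.132]; by=15.3
for p,q in [(W(.083,0,.1),[180,0,A]),push(-.1),push(.44)]: print(inverse_kinematics(p,q))
move_gripper(.078,15)
move_ptp([*b,.13],[180,0,by])
servo_line([*b,.018],.15)
print(move_gripper(.04,15)); o=get_obs(); print(o["grip_width"],o["grip_force"],o["clock"])
servo_line([*b,.13],.2)
move_ptp(W(.083,0,.13),[180,0,A])
o=get_obs(); print(o["grip_width"],o["tcp_pos"],o["tcp_rot"],o["joints"],o["clock"])
servo_line(W(.083,0,.04),.15)
for n in("top","side"): cv2.imwrite(f"pics/{n}1.png",snapshot(n)[:,:,::-1])
t=cv2.imread("pics/top1.png")[195:325,205:315];s=cv2.imread("pics/side1.png")[205:335,220:370]
cv2.imwrite("pics/c1.png",np.hstack([cv2.resize(t,(380,450)),cv2.resize(s,(419,450))]))
E
```

```text
[  3.0466  23.7542 100.3448  -0.      55.901   15.4466]
[-15.902   32.6858  96.3868  -0.      50.9274 -21.8366]
[-18.9032  33.2356  95.3767  -0.      51.3878   6.1019]
False
0.05570521509754231 15.018494831747375 4.45
0.056018679170565466 [0.4775 0.1418 0.1295] [-179.9642    0.0111   77.5054] [ 3.0357 21.3563 98.6705 -0.0013 60.0106 15.531 ] 6.15
```

View pics/c1.png

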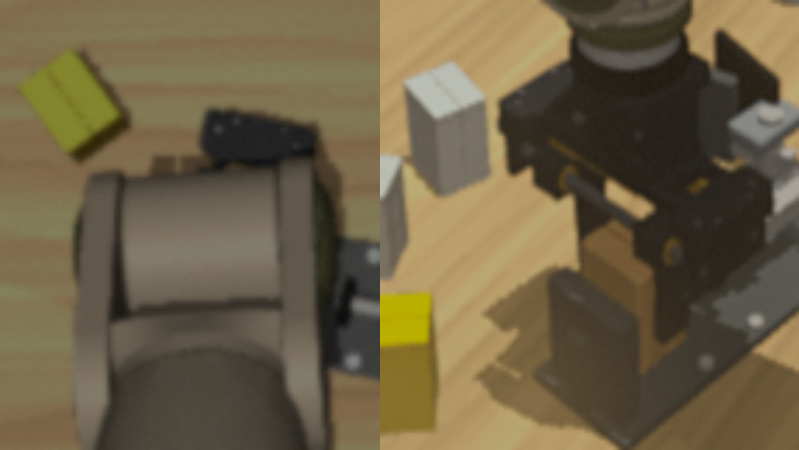

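The side crop shows the block held upright behind the anvil, with the anvil at about (590,340) and the block at (625,290). It is clear of the anvil and lined up with the bed. Next I lower it and let go.

```bash
python3 - <<'E'
from h import *
import cv2
servo_line(W(.083,0,.0245),.05)
print(get_obs()["wrist_force"])
move_gripper(.075); sleep(.1)
servo_line(W(.083,0,.13),.15)
move_gripper(0.0,20)
p,q=push(-.06,.02,.13); move_ptp(p,q)
o=get_obs(); print(o["clock"],o["grip_width"])
for n in("top","side"): cv2.imwrite(f"pics/{n}2.png",snapshot(n)[:,:,::-1])
t=cv2.imread("pics/top2.png")[245:325,240:420];s=cv2.imread("pics/side2.png")[215:335,270:420]
cv2.imwrite("pics/c2.png",np.hstack([cv2.resize(t,(430,191*1)),np.zeros((191,1,3),np.uint8)]))
a=cv2.resize(t,(720,320),interpolation=cv2.INTER_CUBIC);b=cv2.resize(s,(350,280),interpolation=cv2.INTER_CUBIC)
b=cv2.copyMakeBorder(b,0,0,0,370,cv2.BORDER_CONSTANT)
cv2.imwrite("pics/c2.png",np.vstack([a,b]))
E
```

```text
[ 0.0091  0.2666 -0.6857]
10.7167 0.0007475761762917781
```

View pics/c2.png

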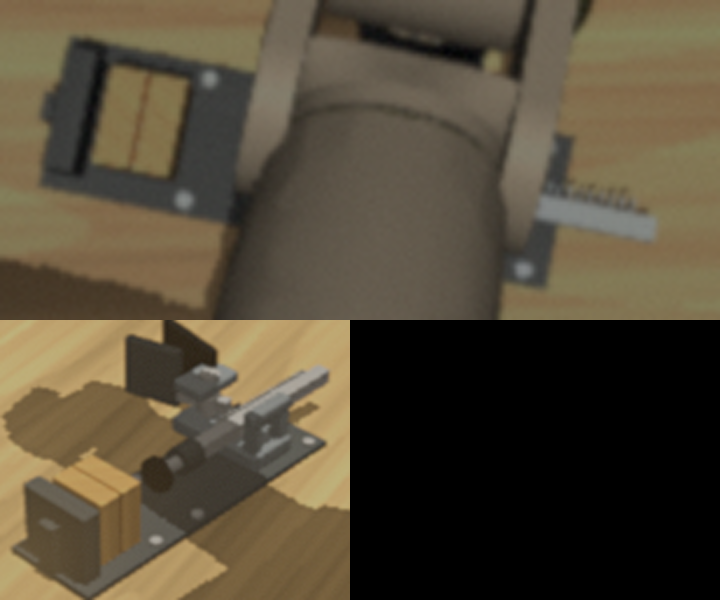

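The block stands square and centred close to the anvil: its top is at (140,120) in the upper crop with the seam parallel to the anvil, and the nose is still free. Next I pump and log force.

```bash
cat >> h.py <<'E'
F=lambda:float(get_obs()["wrist_force"][:2]@ax)
def go(th,v=.08,off=0.):
    p,q=push(th,off); servo_line(p,v,q); return F()
E
python3 - <<'E'
from h import *
import cv2
go(-.06,.15,.02)
print("F0",F())
for th in(-.06,0,.06,.12,.18,.24,.3,.36,.40,.42): print(th,round(go(th),2))
print("release",go(-.06)); o=get_obs(); print(o["clock"],o["tcp_pos"],push(-.06))
for n in("top","side"): cv2.imwrite(f"pics/{n}3.png",snapshot(n)[:,:,::-1])
t=cv2.imread("pics/top3.png")[245:325,240:420];s=cv2.imread("pics/side3.png")[215:335,270:420]
a=cv2.resize(t,(450,200));b=cv2.resize(s,(500,400),interpolation=cv2.INTER_CUBIC)
cv2.imwrite("pics/c3.png",np.vstack([cv2.copyMakeBorder(a,0,0,0,50,cv2.BORDER_CONSTANT),b]))
E
```

```text
F0 -0.08175003642407246
-0.06 3.81
0 5.69
0.06 5.99
0.12 6.55
0.18 6.85
0.24 8.02
0.3 7.81
0.36 8.69
0.4 12.79
0.42 18.35
release 2.8174309734978444
14.8333 [ 0.5336 -0.0331  0.042 ] ([np.float64(0.5337408923264241), np.float64(-0.03301302333548277), 0.042], [180, 0, np.float64(93.64281826366305)])
```

View pics/c3.png

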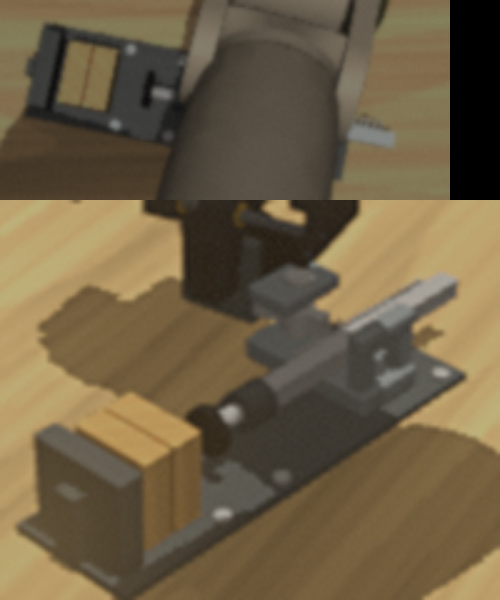

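The side crop shows the nose advanced by one pump. It is at (210,430), still clear of the block at (200,460). The paddle is touched slightly earlier than I computed, so I release further and stop at 0.38.

```bash
python3 - <<'E'
from h import *
import cv2
print("L disc front",L(ray("top",(297.3,281),.045)))
go(-.13,.12); print("F rel",F())
for k in range(2):
    print([round(go(t,.1),1) for t in(.1,.24,.38)],round(go(-.13,.12),2))
print(get_obs()["clock"])
for n in("top","side"): cv2.imwrite(f"pics/{n}4.png",snapshot(n)[:,:,::-1])
t=cv2.imread("pics/top4.png")[250:310,250:320];s=cv2.imread("pics/side4.png")[230:320,270:370]
cv2.imwrite("pics/c4.png",np.hstack([cv2.resize(t,(400,343),interpolation=cv2.INTER_CUBIC),cv2.resize(s,(381,343),interpolation=cv2.INTER_CUBIC)]))
E
```

```text
L disc front [0.0294 0.0014]
F rel -0.3274212720556009
[5.1, 7.1, 8.2] 1.49
[6.0, 7.5, 7.6] 0.89
18.4333
```

View pics/c4.png

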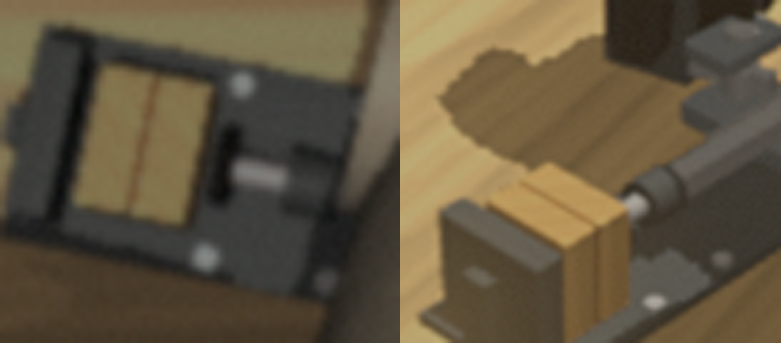

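The top crop shows the disc front at about (212,180) and the block face at about (200,180), roughly 5–10 mm apart. The stem is fully out, from 232 to 285. One more full pump is safe, and then I take a stepped one.

```bash
python3 - <<'E'
from h import *
import cv2
f=lambda u,v,z:L(ray("top",(250+(u+.5)/5.714-.5,250+(v+.5)/5.714-.5),z))
print("disc front",f(212,180,.05),"block face",f(198,180,.066),"mid",f(150,145,.066))
print([round(go(t,.1),1) for t in(.1,.17,.24,.31,.38)])
cv2.imwrite("pics/top5a.png",snapshot("top")[:,:,::-1])
print(round(go(-.13,.12),2))
for t in np.arange(.03,.39,.03):
    x=go(t,.06); sleep(.05); x=F(); print(round(t,2),round(x,2))
    if x>11: break
print(get_obs()["clock"])
cv2.imwrite("pics/top5.png",snapshot("top")[:,:,::-1]); 
g=[cv2.resize(cv2.imread(f"pics/{n}.png")[250:310,250:320],(400,343),interpolation=cv2.INTER_CUBIC) for n in("top5a","top5")]
cv2.imwrite("pics/c5.png",np.hstack(g))
E
```

```text
disc front [0.0525 0.0065] block face [0.0568 0.0082] mid [ 0.0779 -0.0015]
[4.5, 7.2, 7.4, 8.5, 7.6]
-0.19
0.03 6.56
0.06 7.46
0.09 9.02
0.12 9.11
0.15 10.89
0.18 11.87
22.4833
```

View pics/c5.png

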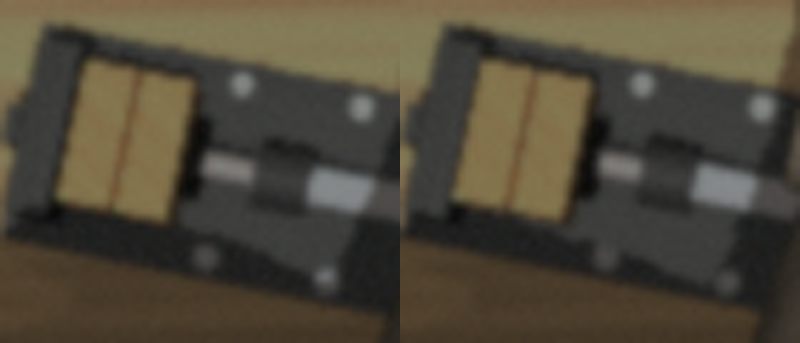

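Right crop: the block is seated against the anvil, and the visible stem has shortened from about 50 to 43 crop px, which is roughly 3–4 mm of nose travel. I continue the same squeeze by about 6 mm more.

```bash
python3 - <<'E'
from h import *
import cv2
for t in (.21,.24,.27,.30,.33,.35):
    go(t,.04); sleep(.05); print(t,round(F(),2))
sleep(.3); print(F(),get_obs()["clock"])
cv2.imwrite("pics/top6.png",snapshot("top")[:,:,::-1]); cv2.imwrite("pics/side6.png",snapshot("side")[:,:,::-1])
g=[cv2.resize(cv2.imread(f"pics/{n}.png")[250:310,250:320],(400,343),interpolation=cv2.INTER_CUBIC) for n in("top5","top6")]
cv2.imwrite("pics/c6.png",np.hstack(g))
E
```

```text
0.21 11.96
0.24 12.2
0.27 13.99
0.3 15.19
0.33 14.31
0.35 15.41
15.902267788296566 24.6333
```

View pics/c6.png

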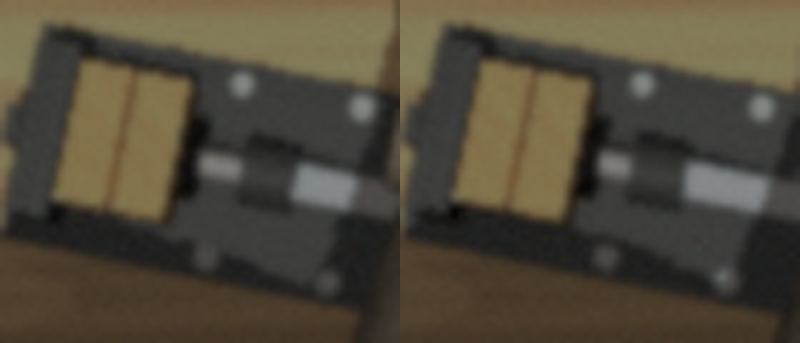

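The stem is now about 30 crop px against about 53 free, so roughly 8 mm of nose travel. I'll refine that with an intensity profile along the bar.

```bash
python3 - <<'E'
from h import *
import cv2
from scipy.ndimage import map_coordinates
c=camera_info("top");K,R,t=c["intrinsics"],c["R"],c["t"]
xs=np.arange(-.02,.075,.0005)
P=[np.mean([W(x,y,.042) for y in(.0,)],0) for x in xs]
for n in("top4","top5a","top5","top6"):
    g=cv2.imread(f"pics/{n}.png").mean(2); acc=0
    for y in(-.002,0,.002,.004):
        q=np.array([K@(R@np.array(W(x,y,.042))+t) for x in xs]); acc=acc+map_coordinates(g,[q[:,1]/q[:,2],q[:,0]/q[:,2]],order=1)
    acc/=4; h=(acc>95).astype(int); e=np.flatnonzero(np.diff(h)); 
    print(n,[(round(1e3*xs[i]+.25,1)) for i in e], round(acc.max()))
E
```

```text
top4 [np.float64(25.8), np.float64(43.8), np.float64(62.8)] 112
top5a [np.float64(-9.7), np.float64(15.3), np.float64(38.8), np.float64(56.3), np.float64(69.8)] 134
top5 [np.float64(-3.2), np.float64(20.8), np.float64(43.8), np.float64(57.8), np.float64(71.3)] 134
top6 [np.float64(-8.2), np.float64(24.8), np.float64(48.3), np.float64(58.3), np.float64(71.3)] 135
```

Nose travel measures about 8.0 mm (stem 18.0 to 10.0 mm). I add about 1 mm for margin, then hand in.

```bash
python3 - <<'E'
from h import *
go(.385,.03); sleep(.4); print(F(),get_obs()["clock"])
print(hand_in())
E
```

```text
17.144923502675887 25.3833
the job is handed in; nothing more can be done
None
```

The job is handed in, with no verdict returned: the pine block stands square and centred, clamped against the anvil. The nose measured about 8 mm in, then I squeezed about 1 mm further without re-measuring, and the fingers hold the trigger at about 17 N.

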